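# Check-fit a welded coupler on the hitch ball and latch it

### The job

Take the newly welded cart coupler off the sloping cooling rack, lower its socket all the way onto the ball of the blue hitch stand with its tail lying level between the yellow lugs of the saddle, and let go without dropping it. Then press the red latch lever fully down and leave the coupler seated and latched. Leave the tools on the bench where they are.

Things in the scene. Friction and masses are not known exactly. Their poses are not given: they have to be found in the camera images.
- coupler_grip (a point): Where to grip the loose aluminium coupler (188 mm long, 0.4-0.7 kg): half-way up its square tongue, 40 mm wide (y), 36 high (z). Axes: x to the nose, y across, z out of its top. Tail end 65 mm behind; latch lugs 39 to 61 mm ahead, to 40 mm above. The round socket cup (65 mm across, 45 high, underside flush with the tongue's) has its axis 90 mm ahead.
- socket_center (a point): Point on the socket cup's axis where the ball's centre lies when fully seated: 14 mm above the coupler's underside, 25 mm below the cavity's flat ceiling. The cavity is round, 55 mm across, open below. Axes as the coupler's.
- coupler_tail (a point): Point on the coupler's centreline, half-way up, 5 mm before its tail end face and 150 mm behind the cup's axis. Axes as the coupler's.
- rack: Fixed yellow cooling rack: green plate 90 mm wide sloping at 30 degrees (0.52 rad), high end towards the robot, low end away from it with a yellow toe stop 24 mm high. The coupler lies on it, nose up the slope, tail at the stop, both sides free. Origin on the bench under the high part, where the plate is 105 mm up; x points up the slope, roughly to the robot. Left or right of the hitch stand.
- ball_center (a point): Centre of the fixed 50 mm steel ball of the blue hitch stand, 78 mm above the bench, on a neck 26 mm thick. Axes: z up; x from the saddle to the ball (roughly to the robot), y across. A seated coupler lies level with its nose along +x.
- hitch: Fixed blue hitch stand, base plate 250 x 100 x 10 mm. Origin on the bench under the ball, axes as ball_center. Tail saddle centred 130 mm behind the ball (-x), 24 mm long; its floor, 64 mm above the bench, carries the tongue. Two yellow lugs 56 mm apart inside (8 mm play on each side of the tongue), 19 mm high above that floor.
- latch_pad (a point): On the upper face of the red latch lever, 45 mm from its hinge. Lever 75 mm from hinge to tip, 8 mm thick, 20 to 32 wide. Hinge on the coupler's top, 40 mm behind the cup's axis and 37 mm above socket_center; it reaches forward over the cup. When down its upper face is 41 mm above socket_center. Axes: x to the lever's tip, z out of its upper face.
- latch (a joint): Angle of the latch lever, rad: 0 fully down (parallel to the coupler's top, hard stop), starts raised 0.5 to 0.7 (most 0.75). Stiff by friction (about 0.25 N m, 5 N at 50 mm from the hinge); stays where it is left. Press on its upper face some 50 mm from the hinge and follow its arc down; its face grips, so a straight push on a steep lever can bind.
Mind the look-alikes: they are no part of the job. What is shaped like the part that bears coupler_grip but orange is not meant.

How it is judged (in metres and radians):
On the way, in this order (a step that is already met when the one before it is completed fails the run):
1. the socket is fully home on the ball, the coupler level with its tail in the saddle, the latch still up, and the gripper has let go of it (distance between socket_center and ball_center below 0.005 m and angle between coupler_grip's own z axis and vertical below 0.07 rad and value of joint latch above 0.35 rad and x of coupler_tail in the frame of ball_center below -0.13 m and contact force between the fingers and coupler below 0.5 N and y of coupler_tail in the frame of ball_center between -0.015 and 0.015 m), for 0.2 s.
2. the latch lever is pressed fully down (value of joint latch below 0.08 rad), for 0.1 s.
At the end, for the whole second after the job is handed in: The socket's centre point is within 5 mm of the ball's centre, the coupler lies level within 0.07 rad with its tail in the saddle (its centreline within 15 mm of the saddle's), the latch lever is down (below 0.1 rad), and the coupler is at rest (distance between socket_center and ball_center below 0.005 m and angle between coupler_grip's own z axis and vertical below 0.07 rad and x of coupler_tail in the frame of ball_center below -0.13 m and value of joint latch below 0.1 rad and linear speed of coupler below 0.02 m/s and y of coupler_tail in the frame of ball_center between -0.015 and 0.015 m); the robot touches nothing.
It fails at once if the coupler is dropped: moving faster than 0.4 m/s without the gripper touching it (linear speed of coupler above 0.4 m/s and contact force between the fingers and coupler below 0.2 N).
It fails at once if a bystander on the bench is displaced by more than 40 mm (distance of any of pliers, long_pliers, coupon, chip_hammer, wire_brush, spray_can, magnet_square from where it was at the start of the episode above 0.04 m).
It also fails if it takes over 56 s, if anything falls off the work surface, if the arm or the gripper's body presses on something with over 40 N, if the wrist force passes 120 N, or if a joint passes its speed limit or range.

### The arm

A 6-joint arm with a two-finger parallel gripper is mounted at the origin on the work surface. World frame = base frame: x ahead of the robot, y to its left, z up, the work surface at z = 0. Lengths are in mm, angles in rad, forces in N, time in s.
With the tool pointing down it reaches from about 400 to 925 mm from the base axis. Payload 12.5 kg.
Tool frame: the origin (TCP) lies midway between the tips of the shut fingers; the grasp point (between the pads) lies 19 mm behind it; z points along the fingers, y is the direction in which the jaws open and shut (so a half turn about z gives the same grasp; the last joint's range is limited). The gripper opens to 95 mm and grips with 3 to 60 N. Pads are 20 mm wide; open, the fingers measure 119 mm over their backs; the gripper's body (75 mm by 180 mm) begins 59 mm behind the grasp point.
Start: joints at [-1.299, 0.491, 1.559, -0, 1.092, -0.106], TCP at [230.572, -580.933, 214.661] pointing down, gripper open.
Joint ranges: [-3.1, 3.1], [-0.84, 2.19], [0.05, 2.79], [-1.13, 4.28], [0.06, 2.93], [-2.69, 2.69]. Speed limits (rad/s): [2.22, 2.22, 2.79, 3.14, 3.14, 3.14].

### API

Orientations are given as [roll, pitch, yaw] about the fixed x, y, z axes, in that order (R = Rz(yaw) Ry(pitch) Rx(roll)).
In Python, from cell import * gives the robot as it stands. The module is installed in compiled form; this text tells all that it offers.
- The arm moves only by the tool carry_out, never from a script. Its argument "moves" is a list of rows, each an object of numbers: "dx", "dy", "dz": the shift along the tool's x, y, z in m; "twist": the turn about the tool's z in degrees. A call has 1 to 5 rows; each row is the pose to reach, as a shift and turn from the pose commanded when the call began, along the tool's axes at that moment; what a row does not reach only later rows make up. A row lasts 1/10 s, in which the tool goes at most 50 mm and 8.59 degrees, less where a joint would pass 70% of its speed; a pose out of reach is approached as far as the arm can. A call with a gripper value outside its range is refused whole. "grip" is the finger opening in m, from 0 to 0.0951, set as the call begins (left out, the last holds). The fingers move at their own pace and stop on an object; the grip force is fixed at half the most. Time passes only in rows, so rows that repeat a pose let the fingers close. It gives the time, the measured TCP pose, the force and the opening at its end, in the units of the state.
- state(): the state, without advancing time (a new reading comes with each control period).
- read_camera(name): name is "scene" or "top"; returns (picture, depth): 400x640x3 uint8, red, green, blue; 400x640 float32, mm along the optical axis (not along the pixel's ray), 0 where there is no reading.
- camera_info(name): a dict with "mtx" (3x3 intrinsics, pixels), "dist_coeffs" ([k1, k2, p1, p2, k3] as OpenCV has them; the pictures are not rectified), "R" (3x3) and "t" (3): a world point X has camera coordinates R X + t. Camera axes: x right, y down, z forward; pixel columns grow to the right and rows downward; lengths in mm; the calibration is good to about 2 mm. A picture is of the moment at which its call begins. camera_info takes no time and is no camera call.
- job_done(): hands the job in, once; it reports no verdict.
The state is a dict: "t": time; "joints": joint angles; "qvel": joint speeds; "tau": joint torques, N m; "eef_pos": TCP position; "tcp_rot": TCP orientation; "ft_force": force on the tool from outside, world axes, zero at the start; "moment": the same for the moment, N m; "opening": opening from 0.0 (shut) to 1.0 (fully open).
Only numpy, scipy, OpenCV 4.12 (cv2) and the standard library are available. Lean on these libraries where they do the work, as an engineer would, in place of code of your own. Each camera call takes 0.05 s, during which the arm holds its last target. There are 200 camera calls.

## Working session

There is one attempt and no reset: what is moved stays moved. The work goes in short steps, Python scripts to look and compute and a tool call to move; the robot and the scene stay as the last step left them, time stands still between calls to the robot, and variables do not carry over. Pictures are saved under pics/ and viewed, about 8 in all and at most 12, crops included, and the job is handed in when it is done.

Besides the shell and the picture viewer there is one more tool, called after "Emit:" in YAML: its name, and indented under it one key for each argument. carry_out: Moves the arm, as the interface text tells. Its arguments: {"type":"object","properties":{"moves":{"type":"array","items":{"type":"object","properties":{"dx":{"type":"number"},"dy":{"type":"number"},"dz":{"type":"number"},"twist":{"type":"number"}}}},"grip":{"type":"number"}},"required":["moves"]}

```bash
mkdir -p pics
cat > h.py <<'E'
from cell import *
import numpy as np, cv2
def snap(n,tag):
    p,d=read_camera(n); np.savez(f'pics/{tag}.npz',p=p,d=d)
    cv2.imwrite(f'pics/{tag}.png',p[...,::-1]); return p,d
def pts(n,d):
    i=camera_info(n); v,u=np.mgrid[0:400,0:640]
    uv=np.stack([u,v],-1).reshape(-1,1,2).astype(float)
    r=cv2.undistortPoints(uv,np.array(i['mtx'],float),np.array(i['dist_coeffs'],float)).reshape(400,640,2)
    c=np.dstack([r[...,0]*d,r[...,1]*d,d]); return (c-np.array(i['t']).reshape(3))@np.array(i['R'])
def crop(tag,u0,u1,v0,v1,k,out):
    p=np.load(f'pics/{tag}.npz')['p'][v0:v1,u0:u1,::-1]
    cv2.imwrite(f'pics/{out}.png',cv2.resize(p,None,fx=k,fy=k,interpolation=cv2.INTER_CUBIC))
E
python3 - <<'E'
from h import *
np.set_printoptions(precision=3,suppress=True)
print(state())
for n in('scene','top'): snap(n,n+'0'); i=camera_info(n); print(n,-np.array(i['R']).T@np.array(i['t']).reshape(3),i['R'])
E
```

```text
{'t': 0.0, 'joints': array([-1.299,  0.492,  1.559, -0.   ,  1.092, -0.106]), 'qvel': array([ 0.001, -0.001,  0.001, -0.002, -0.002, -0.001]), 'tau': array([  0.001, -61.265, -25.819,   0.069,   0.048,  -0.   ]), 'eef_pos': array([ 230.497, -580.702,  214.086]), 'tcp_rot': array([-3.141, -0.   ,  0.378]), 'ft_force': array([ 0.748, -0.765,  0.621]), 'moment': array([0.054, 0.025, 0.055]), 'opening': 1.0012463891219194}
scene [1092.762  413.714 1290.575] [[-0.598  0.801  0.014]
 [ 0.663  0.504 -0.554]
 [-0.451 -0.322 -0.832]]
top [ 224.026  -50.974 1462.836] [[ 0.01  -1.    -0.021]
 [-0.988 -0.007 -0.157]
 [ 0.157  0.022 -0.987]]
```

View pics/scene0.png

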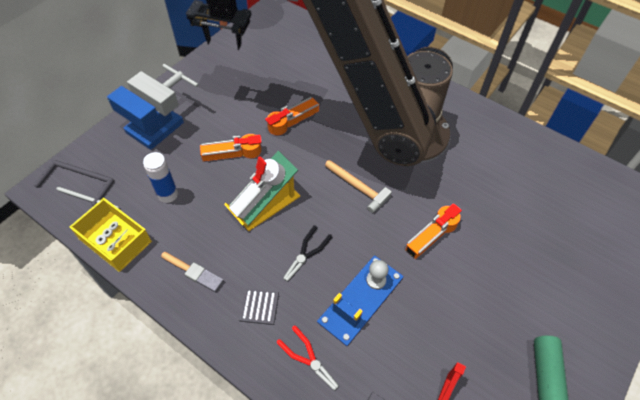

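View pics/top0.png

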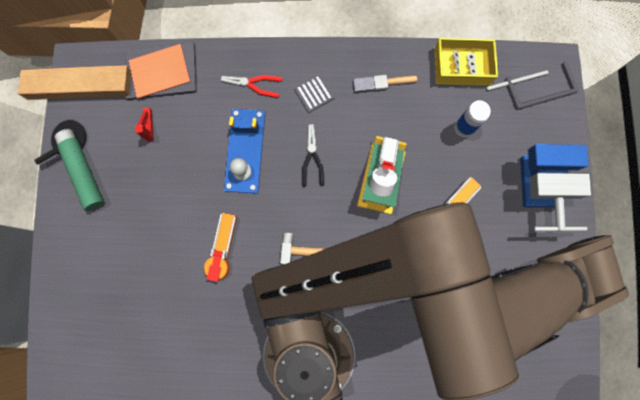

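The scene view shows the aluminium coupler on the green/yellow rack at about (258,192), and the blue hitch with its ball at (378,270). In the top view they are at (385,170) and (240,168).

Possible mix-ups in the scene view are the orange couplers at (232,149), (293,114) and (435,232). I choose the aluminium one on the rack and will check it in a close crop.

Run:
```python
from h import *
crop('top0',340,440,110,230,5,'a'); crop('scene0',210,310,140,240,6,'b')
a=cv2.imread('pics/a.png');b=cv2.imread('pics/b.png')
crop('top0',205,285,95,205,5,'c');
a=cv2.resize(a,(400,480));b=cv2.resize(b,(400,400)); b=cv2.copyMakeBorder(b,0,80,0,0,0)
cv2.imwrite('pics/ab.png',np.hstack([a,b]))
np.set_printoptions(precision=0,suppress=True)
for n in('top','scene'):
    z=np.load(f'pics/{n}0.npz'); P=pts(n,z['d']);np.save(f'pics/{n}0P.npy',P)
    H=cv2.cvtColor(z['p'],cv2.COLOR_RGB2HSV); h,s,v=H[...,0],H[...,1],H[...,2]
    x,y,zz=P[...,0],P[...,1],P[...,2]
    # ball fit
    reg=(slice(140,190),slice(220,260)) if n=='top' else (slice(250,295),slice(355,395))
    from scipy.optimize import least_squares
    m=(s[reg]<60)&(zz[reg]>75)&(zz[reg]<115); Q=P[reg][m]
    f=least_squares(lambda c:np.linalg.norm(Q-c,axis=1)-25,np.r_[Q[:,:2].mean(0),78],loss='soft_l1'); print(n,'ball',f.x.round(1),m.sum(),np.abs(f.fun).mean())
    reg=(slice(95,205),slice(205,285)) if n=='top' else (slice(240,350),slice(310,410))
    m=(h[reg]>100)&(h[reg]<125)&(s[reg]>120)&(zz[reg]<20)&(zz[reg]>4)
    r=cv2.minAreaRect(P[reg][m][:,:2].astype(np.float32)); print('base',r)
    m=(h[reg]>18)&(h[reg]<35)&(s[reg]>120)&(zz[reg]>60);print('lugs',P[reg][m][:,:3].round(0).tolist())
    reg=(slice(120,220),slice(350,415)) if n=='top' else (slice(150,235),slice(225,305))
    m=(h[reg]>45)&(h[reg]<90)&(s[reg]>80); Q=P[reg][m]; 
    c=np.median(Q,0); u,S,vt=np.linalg.svd(Q-c); print('plate',c,(vt*1000),S, Q.min(0),Q.max(0))
    print('plate rect',cv2.minAreaRect(Q[:,:2].astype(np.float32)))
```

```text
top ball [523. 200.  78.] 237 1.6686172503943408
base ((586.7623901367188, 196.13043212890625), (101.12648010253906, 250.37033081054688), 86.50350189208984)
lugs [[666.0, 229.0, 78.0], [663.0, 225.0, 86.0], [663.0, 229.0, 77.0], [661.0, 225.0, 84.0], [661.0, 222.0, 85.0], [658.0, 228.0, 84.0], [659.0, 225.0, 82.0], [658.0, 222.0, 83.0], [661.0, 221.0, 74.0], [656.0, 161.0, 89.0], [659.0, 160.0, 82.0], [658.0, 157.0, 82.0], [656.0, 228.0, 81.0], [656.0, 225.0, 80.0], [656.0, 222.0, 82.0], [659.0, 222.0, 70.0], [657.0, 163.0, 79.0], [654.0, 159.0, 86.0], [656.0, 157.0, 82.0], [653.0, 228.0, 82.0], [654.0, 225.0, 80.0], [652.0, 222.0, 84.0], [652.0, 162.0, 82.0], [651.0, 158.0, 89.0], [651.0, 156.0, 88.0], [650.0, 231.0, 80.0], [649.0, 227.0, 84.0], [650.0, 225.0, 82.0], [652.0, 223.0, 76.0], [649.0, 162.0, 85.0], [650.0, 159.0, 82.0], [651.0, 157.0, 78.0], [646.0, 230.0, 86.0], [647.0, 228.0, 80.0], [645.0, 223.0, 89.0], [648.0, 223.0, 78.0], [645.0, 161.0, 86.0], [645.0, 158.0, 86.0], [646.0, 156.0, 84.0], [645.0, 231.0, 77.0], [644.0, 228.0, 81.0], [644.0, 224.0, 82.0], [643.0, 221.0
[... 2310 characters left out ...]
63.0, 222.0, 83.0], [660.0, 223.0, 79.0], [661.0, 226.0, 85.0], [657.0, 227.0, 79.0], [655.0, 229.0, 77.0], [665.0, 223.0, 84.0], [663.0, 225.0, 81.0], [662.0, 227.0, 82.0], [660.0, 229.0, 82.0], [652.0, 228.0, 64.0], [666.0, 224.0, 79.0], [666.0, 227.0, 85.0], [663.0, 228.0, 79.0], [657.0, 228.0, 68.0], [666.0, 222.0, 69.0], [668.0, 226.0, 80.0], [668.0, 228.0, 82.0], [663.0, 229.0, 75.0], [667.0, 226.0, 71.0], [665.0, 227.0, 70.0]]
plate [ 493. -178.   95.] [[ 391.  413.  823.]
 [ 899.   21. -437.]
 [-198.  910. -363.]] [3285. 1741.  425.] [ 408. -232.   22.] [1093.  414. 1291.]
plate rect ((783.9344482421875, 53.735260009765625), (936.0046997070312, 154.05889892578125), 40.02690124511719)
```

View pics/ab.png

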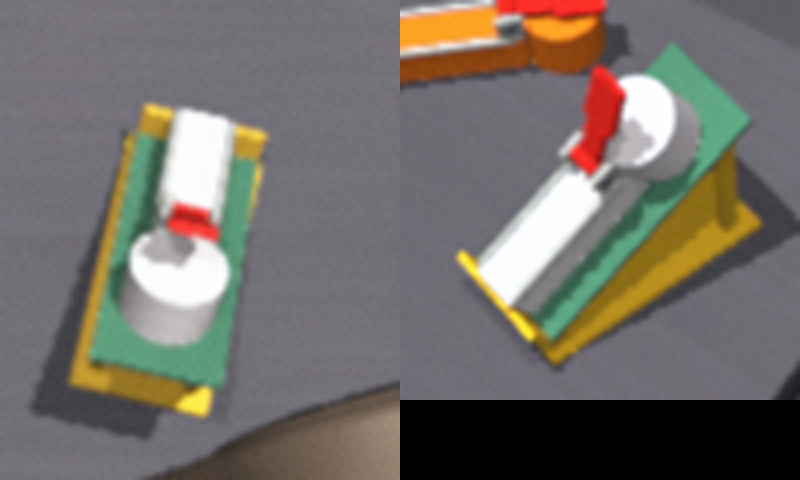

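The crop confirms it: aluminium body, red lever raised, nose up the slope, tail at the yellow stop. The tool can only stay vertical, so my plan is:
1. Grip the tongue towards the tail.
2. Set the coupler level on a free patch of bench.
3. Regrip it level and seat it on the ball.

Next I measure the coupler pose.

Run:
```python
from h import *
np.set_printoptions(precision=2,suppress=True)
G=[];A=[];Rd=[]
for n in('top','scene'):
    z=np.load(f'pics/{n}0.npz'); P=np.load(f'pics/{n}0P.npy'); ok=(z['d']>0)
    H=cv2.cvtColor(z['p'],cv2.COLOR_RGB2HSV); h,s,v=H[...,0].astype(int),H[...,1],H[...,2]
    x,y,zz=np.moveaxis(P,-1,0); box=ok&(x>380)&(x<640)&(y>-290)&(y<-130)&(zz>15)&(zz<230)
    if n=='top': box[200:,:]=0
    G.append(P[box&(h>45)&(h<90)&(s>80)]);A.append(P[box&(s<45)&(v>90)]);Rd.append(P[box&((h<8)|(h>172))&(s>150)])
    p=G[-1]; r=cv2.minAreaRect(p[:,:2].astype(np.float32)); print(n,'plate',r,len(p),len(A[-1]),len(Rd[-1]))
g=np.vstack(G);a=np.vstack(A)
# plane fit
c=np.linalg.lstsq(np.c_[g[:,:2],np.ones(len(g))],g[:,2],rcond=None)[0]
for _ in range(5):
    e=g[:,2]-np.c_[g[:,:2],np.ones(len(g))]@c; k=abs(e)<6; c=np.linalg.lstsq(np.c_[g[k,:2],np.ones(k.sum())],g[k,2],rcond=None)[0]
print('plane',c,'slope',np.degrees(np.arctan(np.hypot(*c[:2]))),'dir',np.degrees(np.arctan2(-c[1],-c[0])),k.mean())
nrm=np.r_[-c[:2],1];nrm/=np.linalg.norm(nrm)
for n,a in zip(('top','scene'),A):
    hgt=(a-[0,0,c[2]])@nrm
    hist=np.histogram(hgt,bins=np.arange(0,80,4));print(n,hist[0])
    t=a[(abs(hgt-36)<4)]
    print(' tongue', cv2.minAreaRect(t[:,:2].astype(np.float32)),len(t))
    cu=a[abs(hgt-45)<4]
np.savez('pics/m.npz',c=c,nrm=nrm,a0=A[0],a1=A[1],g0=G[0],g1=G[1],r0=Rd[0],r1=Rd[1])
```

```text
top plate ((503.58575439453125, -204.84271240234375), (86.7387466430664, 180.09323120117188), 76.65800476074219) 579 1027 64
scene plate ((506.2418212890625, -204.8352508544922), (92.69690704345703, 183.1232452392578), 76.2909927368164) 642 1252 183
plane [ -0.56   0.13 390.76] slope 29.960125706159026 dir -13.390443840642936 0.959049959049959
top [ 32  25  24  22  21  31  21  34 160 185 163 224  22  14  19   4   0   0
   0]
 tongue ((528.484375, -212.6338348388672), (62.297027587890625, 163.1499786376953), 72.01835632324219) 345
scene [ 34  52  49  44  44  50  49  79 219 248 164 124  34   8  22   4   1   0
   0]
 tongue ((534.1543579101562, -207.42669677734375), (49.86207962036133, 161.39041137695312), 71.07115936279297) 467
```

Run:
```python
from h import *
from scipy.optimize import least_squares
np.set_printoptions(precision=2,suppress=True)
m=np.load('pics/m.npz');c,n=m['c'],m['nrm']
n=n/np.linalg.norm(n); ex=np.array([0,0,1])-n[2]*n; ex/=np.linalg.norm(ex); ey=np.cross(n,ex); R=np.c_[ex,ey,n]; O=np.array([505,-205,c[0]*505-c[1]*-205*-1+c[2]]); O[2]=c[0]*505+c[1]*(-205)+c[2]
print('ex',ex,'O',O)
for i in '01':
    q=(m['a'+i]-O)@R; g=(m['g'+i]-O)@R; r=(m['r'+i]-O)@R
    t=q[abs(q[:,2]-36)<3.5]; t=t[t[:,0]<5]
    print('plate y',np.percentile(g[:,1],[0.5,99.5]),'x',np.percentile(g[:,0],[0.5,99.5]))
    for lo in range(-100,10,15):
        s=t[(t[:,0]>=lo)&(t[:,0]<lo+15)]
        if len(s)>6: print(lo,len(s),np.percentile(s[:,1],[3,97]),s[:,1].mean())
    print('tail x',np.percentile(t[:,0],[0,2]))
    cu=q[(abs(q[:,2]-45)<3.5)&(q[:,0]>15)]; print('cup',cv2.minEnclosingCircle(cu[:,:2].astype(np.float32)),cu[:,:2].mean(0),len(cu), np.percentile(cu[:,0],[2,98]),np.percentile(cu[:,1],[2,98]))
    print('lever',np.percentile(r,[3,50,97],axis=0))
```

```text
ex [-0.84  0.2   0.5 ] O [ 505.   -205.     80.22]
plate y [-42.95  42.7 ] x [-98.93 104.5 ]
-100 47 [-21.58  17.75] -1.8108040024153633
-85 49 [-19.54  17.3 ] -2.630363264839059
-70 44 [-23.54  17.46] -1.9783482221778614
-55 49 [-18.47  17.35] -0.22900528018193697
-40 57 [-23.97  18.02] -3.7771057996334925
-25 25 [-24.92  17.42] -3.191255467976193
tail x [-102.55  -99.15]
cup ((49.52147674560547, -3.292371988296509), 34.72425842285156) [52.94 -3.27] 322 [22.99 81.26] [-32.63  26.91]
lever [[ 13.28 -15.57  59.98]
 [ 64.66  -3.21  97.06]
 [ 70.71  10.29 104.38]]
plate y [-45.8   43.08] x [-104.29  102.74]
-100 55 [-22.05  20.49] -1.244329585959066
-85 59 [-21.9   18.57] -1.2922935277539311
-70 57 [-21.82  19.39] -0.1276373182951116
-55 53 [-21.76  18.35] -1.3681986795446206
-40 54 [-23.31  18.62] -2.4691577351560205
-25 55 [-22.53  16.28] -1.653688887864153
-10 32 [-22.03  17.35] -2.430257448782726
tail x [-104.87 -102.36]
cup ((46.999107360839844, -1.8080739974975586), 34.86166000366211) [53.95 -8.47] 217 [20.68 79.05] [-32.76  21.99]
lever [[  6.67 -15.67  56.19]
 [ 41.67  -1.7   83.04]
 [ 66.57  11.53 101.58]]
```

```bash
cat >> h.py <<'E'
def go(x,y,z,yawdeg):
    s=state(); yw=s['tcp_rot'][2]; d=np.array([x,y,z])-s['eef_pos']
    c,sn=np.cos(yw),np.sin(yw)
    dx,dy,dz=d[0]*c+d[1]*sn, d[0]*sn-d[1]*c, -d[2]
    tw=(np.degrees(yw)-yawdeg+180)%360-180
    print('t%.2f pos %s yaw %.1f f %s op %.3f'%(s['t'],s['eef_pos'].round(1),np.degrees(yw),s['ft_force'].round(1),s['opening']))
    print('move dx %.4f dy %.4f dz %.4f twist %.1f'%(dx/1e3,dy/1e3,dz/1e3,tw))
E
python3 - <<'E'
from h import *
m=np.load('pics/m.npz');c,n=m['c'],m['nrm']
ex=np.array([0,0,1])-n[2]*n; ex/=np.linalg.norm(ex); ey=np.cross(n,ex); R=np.c_[ex,ey,n]; O=np.array([505,-205,c[0]*505+c[1]*(-205)+c[2]])
for gx in(-30,0,90): print(gx,(O+R@[-38+gx,-2,18]).round(1))
g=O+R@[-68,-2,18]; t=g+[0,0,10-19]; print('tcp',t)
go(t[0],t[1],280,-13.4)
print(t[2]-280)
E
```

```text
-30 [ 571.5 -218.8   61.9]
0 [ 546.2 -212.8   76.8]
90 [ 470.4 -194.7  121.8]
tcp [ 571.5197327  -218.77962149   52.85320557]
t0.10 pos [ 230.5 -580.7  214.1] yaw 21.6 f [-0.4 -0.2  0.1] op 0.999
move dx 0.4505 dy -0.2106 dz -0.0659 twist 35.0
-227.14679442788682
```

Emit:
carry_out:
  moves:
    - {"dz": -0.05}
    - {"dz": -0.066,"dx": 0.04,"dy": -0.019}
    - {"dx": 0.45,"dy": -0.21,"dz": -0.066}
    - {"dx": 0.45,"dy": -0.21,"dz": -0.066}
    - {"dx": 0.45,"dy": -0.21,"dz": -0.066}
  grip: 0.0951

```text
schema error: expected keys dx, dy, dz, twist
```

```bash
python3 -c "
from h import *
go(571.5,-218.8,280,-13.4)"
```

```text
t0.10 pos [ 230.5 -580.7  214.1] yaw 21.6 f [-0.4 -0.2  0.1] op 0.999
move dx 0.4504 dy -0.2106 dz -0.0659 twist 35.0
```

All four keys are needed.

Emit:
carry_out:
  moves:
    - {"dx": 0,"dy": 0,"dz": -0.05,"twist": 0}
    - {"dx": 0.04,"dy": -0.019,"dz": -0.066,"twist": 8}
    - {"dx": 0.45,"dy": -0.21,"dz": -0.066,"twist": 16}
    - {"dx": 0.45,"dy": -0.21,"dz": -0.066,"twist": 24}
    - {"dx": 0.45,"dy": -0.21,"dz": -0.066,"twist": 35}
  grip: 0.0951

```text
t: 0.6
eef_pos: [362.7, -440.1, 280.6]
tcp_rot: [-3.141, -0.0, -0.188]
ft_force: [0.6, -0.2, -0.3]
opening: 0.998
```

```bash
python3 -c "
from h import *
go(571.5,-218.8,280,-13.4)"
```

```text
t0.60 pos [ 362.7 -440.1  280.6] yaw -10.8 f [ 0.6 -0.2 -0.3] op 0.998
move dx 0.1638 dy -0.2564 dz 0.0006 twist 2.6
```

Emit:
carry_out:
  moves:
    - {"dx": 0.16,"dy": -0.25,"dz": 0,"twist": 1}
    - {"dx": 0.16,"dy": -0.25,"dz": 0,"twist": 1}
    - {"dx": 0.16,"dy": -0.25,"dz": 0,"twist": 1}
    - {"dx": 0.16,"dy": -0.25,"dz": 0,"twist": 1}
    - {"dx": 0.16,"dy": -0.25,"dz": 0,"twist": 1}

```text
t: 1.1
eef_pos: [533.4, -257.3, 280.5]
tcp_rot: [-3.142, 0.0, -0.199]
ft_force: [1.2, -0.9, -1.0]
opening: 0.997
```

Emit:
carry_out:
  moves:
    - {"dx": 0.02,"dy": -0.03,"dz": 0,"twist": 0}
    - {"dx": 0.02,"dy": -0.03,"dz": 0,"twist": 0}
    - {"dx": 0.02,"dy": -0.03,"dz": 0,"twist": 0}

```text
t: 1.4
eef_pos: [558.0, -233.0, 280.1]
tcp_rot: [-3.142, 0.001, -0.198]
ft_force: [0.6, -1.1, 0.2]
opening: 0.999
```

```bash
python3 -c "
from h import *
go(571.5,-218.8,280,-13.4);go(571.5,-218.8,53,-13.4)"
```

```text
t1.40 pos [ 558.  -233.   280.1] yaw -11.3 f [ 0.6 -1.1  0.2] op 0.999
move dx 0.0104 dy -0.0165 dz 0.0001 twist 2.1
t1.40 pos [ 558.  -233.   280.1] yaw -11.3 f [ 0.6 -1.1  0.2] op 0.999
move dx 0.0104 dy -0.0165 dz 0.2271 twist 2.1
```

Emit:
carry_out:
  moves:
    - {"dx": 0.0104,"dy": -0.0165,"dz": 0,"twist": 2.1}
    - {"dx": 0.0104,"dy": -0.0165,"dz": 0.05,"twist": 2.1}
    - {"dx": 0.0104,"dy": -0.0165,"dz": 0.1,"twist": 2.1}
    - {"dx": 0.0104,"dy": -0.0165,"dz": 0.14,"twist": 2.1}
    - {"dx": 0.0104,"dy": -0.0165,"dz": 0.14,"twist": 2.1}

```text
t: 1.9
eef_pos: [568.4, -219.6, 136.1]
tcp_rot: [-3.14, 0.009, -0.238]
ft_force: [-0.1, -0.4, -0.5]
opening: 0.997
```

```bash
python3 -c "
from h import *
go(571.5,-218.8,53,-13.4)
snap('scene','s1');snap('top','t1')
crop('s1',190,320,60,240,3,'d');crop('t1',340,440,90,230,4,'e')
d=cv2.imread('pics/d.png');e=cv2.imread('pics/e.png')
e=cv2.resize(e,(386,540));cv2.imwrite('pics/de.png',np.hstack([d,e]))"
```

```text
t1.90 pos [ 568.4 -219.6  136.1] yaw -13.6 f [-0.1 -0.4 -0.5] op 0.997
move dx 0.0028 dy -0.0015 dz 0.0831 twist -0.2
```

View pics/de.png

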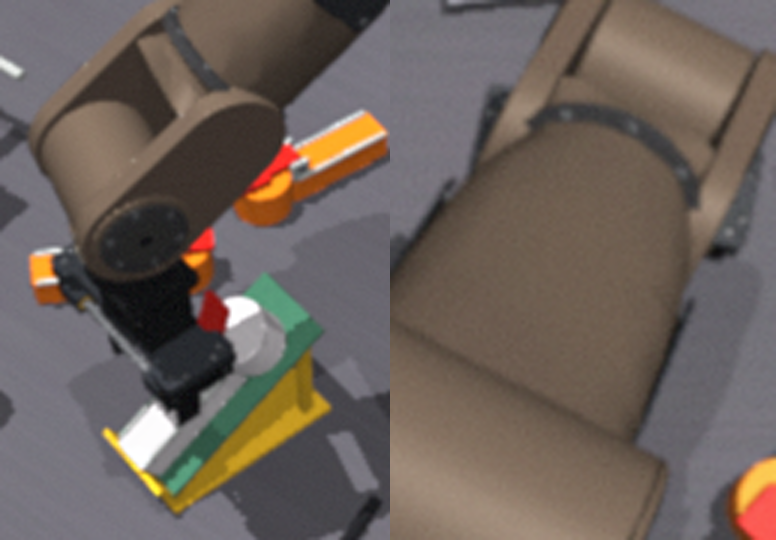

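The picture shows the gripper above the tail half of the tongue, with the lever just uphill of the gripper body and clear of it. I descend carefully.

Emit:
carry_out:
  moves:
    - {"dx": 0.002,"dy": -0.001,"dz": 0.02,"twist": 0}
    - {"dx": 0.002,"dy": -0.001,"dz": 0.04,"twist": 0}
    - {"dx": 0.002,"dy": -0.001,"dz": 0.055,"twist": 0}
    - {"dx": 0.002,"dy": -0.001,"dz": 0.065,"twist": 0}
    - {"dx": 0.002,"dy": -0.001,"dz": 0.065,"twist": 0}

```text
t: 2.5
eef_pos: [573.8, -219.6, 76.5]
tcp_rot: [3.141, -0.001, -0.236]
ft_force: [0.4, -0.5, -0.7]
opening: 0.996
```

```bash
python3 -c "
from h import *
go(571.5,-218.8,53,-13.4)"
```

```text
t2.50 pos [ 573.8 -219.6   76.5] yaw -13.5 f [ 0.4 -0.5 -0.7] op 0.996
move dx -0.0024 dy -0.0002 dz 0.0235 twist -0.1
```

Emit:
carry_out:
  moves:
    - {"dx": -0.002,"dy": 0,"dz": 0.008,"twist": 0}
    - {"dx": -0.002,"dy": 0,"dz": 0.015,"twist": 0}
    - {"dx": -0.002,"dy": 0,"dz": 0.02,"twist": 0}
    - {"dx": -0.002,"dy": 0,"dz": 0.022,"twist": 0}
    - {"dx": -0.002,"dy": 0,"dz": 0.022,"twist": 0}

```text
t: 3.0
eef_pos: [571.5, -218.5, 53.4]
tcp_rot: [-3.142, 0.0, -0.236]
ft_force: [0.0, 0.8, -0.7]
opening: 1.002
```

Emit:
carry_out:
  moves:
    - {"dx": 0,"dy": 0,"dz": 0,"twist": 0}
    - {"dx": 0,"dy": 0,"dz": 0,"twist": 0}
    - {"dx": 0,"dy": 0,"dz": 0,"twist": 0}
    - {"dx": 0,"dy": 0,"dz": 0,"twist": 0}
    - {"dx": 0,"dy": 0,"dz": 0,"twist": 0}
  grip: 0

```text
t: 3.5
eef_pos: [571.6, -218.5, 53.7]
tcp_rot: [3.141, -0.0, -0.236]
ft_force: [0.6, -0.3, 0.4]
opening: 0.637
```

Emit:
carry_out:
  moves:
    - {"dx": 0,"dy": 0,"dz": 0,"twist": 0}
    - {"dx": 0,"dy": 0,"dz": 0,"twist": 0}
    - {"dx": 0,"dy": 0,"dz": 0,"twist": 0}
    - {"dx": 0,"dy": 0,"dz": 0,"twist": 0}
    - {"dx": 0,"dy": 0,"dz": 0,"twist": 0}

```text
t: 4.0
eef_pos: [571.6, -218.6, 53.6]
tcp_rot: [3.141, -0.0, -0.236]
ft_force: [0.9, -0.3, -1.4]
opening: 0.416
```

Emit:
carry_out:
  moves:
    - {"dx": 0,"dy": 0,"dz": 0,"twist": 0}
    - {"dx": 0,"dy": 0,"dz": -0.005,"twist": 0}
    - {"dx": 0,"dy": 0,"dz": -0.015,"twist": 0}
    - {"dx": 0,"dy": 0,"dz": -0.03,"twist": 0}
    - {"dx": 0,"dy": 0,"dz": -0.05,"twist": 0}

```text
t: 4.5
eef_pos: [571.1, -218.3, 104.0]
tcp_rot: [-3.141, 0.002, -0.236]
ft_force: [0.5, -0.2, -6.4]
opening: 0.42
```

Emit:
carry_out:
  moves:
    - {"dx": 0,"dy": 0,"dz": -0.02,"twist": 0}
    - {"dx": 0,"dy": 0,"dz": -0.05,"twist": 0}
    - {"dx": 0,"dy": 0,"dz": -0.08,"twist": 0}
    - {"dx": 0,"dy": 0,"dz": -0.1,"twist": 0}
    - {"dx": 0,"dy": 0,"dz": -0.1,"twist": 0}

```text
t: 5.0
eef_pos: [572.3, -218.8, 206.8]
tcp_rot: [3.14, -0.005, -0.236]
ft_force: [-0.0, -0.1, -6.6]
opening: 0.419
```

```bash
python3 -c "
from h import *
go(571.5,-218.8,200,-13.4)
print(state()['moment'])
snap('scene','s2')
crop('s2',190,320,60,240,4,'f');d=cv2.imread('pics/f.png')[:600];cv2.imwrite('pics/f.png',d)"
```

```text
t5.00 pos [ 572.3 -218.8  206.8] yaw -13.5 f [-0.  -0.1 -6.6] op 0.419
move dx -0.0008 dy 0.0002 dz 0.0068 twist -0.1
[-0.06670249 -0.31109647  0.04124889]
```

View pics/f.png

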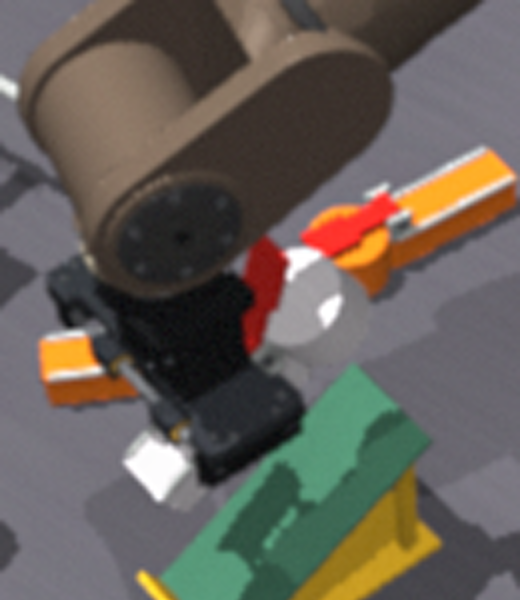

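The coupler is held. The wrist reads 6.6 N and the coupler is still nose-up, clear of the rack. I carry it over to the free bench patch left of the hitch, at about (190,170) in the top view.

```bash
python3 -c "
from h import *
go(595,365,206,-3)"
```

```text
t5.05 pos [ 571.7 -218.5  204.7] yaw -13.5 f [-0.3 -0.4 -6.1] op 0.417
move dx -0.1137 dy -0.5728 dz -0.0013 twist -10.5
```

Emit:
carry_out:
  moves:
    - {"dx": -0.004,"dy": -0.02,"dz": -0.001,"twist": 0}
    - {"dx": -0.011,"dy": -0.055,"dz": -0.001,"twist": 0}
    - {"dx": -0.02,"dy": -0.1,"dz": -0.001,"twist": 0}
    - {"dx": -0.03,"dy": -0.148,"dz": -0.001,"twist": 0}
    - {"dx": -0.039,"dy": -0.196,"dz": -0.001,"twist": 0}

```text
t: 5.55
eef_pos: [578.5, -17.1, 203.0]
tcp_rot: [3.141, 0.003, -0.237]
ft_force: [1.4, -0.2, -5.4]
opening: 0.418
```

Emit:
carry_out:
  moves:
    - {"dx": -0.009,"dy": -0.048,"dz": 0,"twist": -2}
    - {"dx": -0.019,"dy": -0.096,"dz": 0,"twist": -4}
    - {"dx": -0.028,"dy": -0.143,"dz": 0,"twist": -6}
    - {"dx": -0.038,"dy": -0.191,"dz": 0,"twist": -8}
    - {"dx": -0.047,"dy": -0.235,"dz": 0,"twist": -10.5}

```text
t: 6.05
eef_pos: [587.7, 222.7, 202.8]
tcp_rot: [3.141, 0.003, -0.051]
ft_force: [0.9, 0.2, -5.4]
opening: 0.42
```

```bash
python3 -c "
from h import *
go(595,365,206,-3)"
```

```text
t6.05 pos [587.7 222.7 202.8] yaw -2.9 f [ 0.9  0.2 -5.4] op 0.420
move dx 0.0001 dy -0.1425 dz -0.0032 twist 0.1
```

Emit:
carry_out:
  moves:
    - {"dx": 0,"dy": -0.045,"dz": 0,"twist": 0}
    - {"dx": 0,"dy": -0.085,"dz": 0,"twist": 0}
    - {"dx": 0,"dy": -0.105,"dz": 0,"twist": 0}
    - {"dx": 0,"dy": -0.115,"dz": 0.01,"twist": 0}
    - {"dx": 0,"dy": -0.115,"dz": 0.05,"twist": 0}

```text
t: 6.55
eef_pos: [596.0, 336.7, 156.1]
tcp_rot: [-3.139, -0.005, -0.052]
ft_force: [1.1, -0.3, -6.6]
opening: 0.418
```

Emit:
carry_out:
  moves:
    - {"dx": 0,"dy": 0,"dz": 0.045,"twist": 0}
    - {"dx": 0,"dy": 0,"dz": 0.08,"twist": 0}
    - {"dx": 0,"dy": 0,"dz": 0.095,"twist": 0}
    - {"dx": 0,"dy": 0,"dz": 0.1,"twist": 0}
    - {"dx": 0,"dy": 0,"dz": 0.1,"twist": 0}

```text
t: 7.05
eef_pos: [595.2, 335.0, 54.8]
tcp_rot: [3.142, -0.0, -0.053]
ft_force: [0.4, 0.3, -5.7]
opening: 0.418
```

```bash
python3 -c "
from h import *
go(595,365,30,-3)
snap('scene','s3')
crop('s3',400,600,180,380,3,'g')"
```

```text
t7.05 pos [595.2 335.   54.8] yaw -3.0 f [ 0.4  0.3 -5.7] op 0.418
move dx -0.0018 dy -0.0299 dz 0.0248 twist -0.0
```

View pics/g.png

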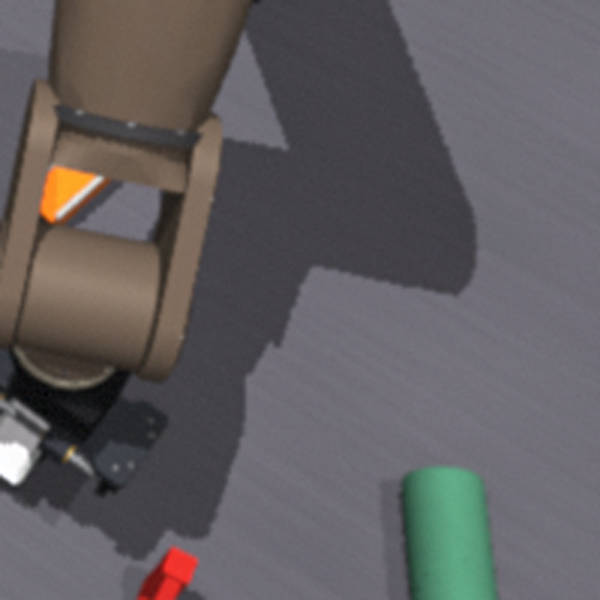

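Gripper and tail are over free bench. The red clip is about 120 mm off and the orange coupler lies off to the hitch side. I shift 25 mm further away from the hitch and lower until the tail touches.

Emit:
carry_out:
  moves:
    - {"dx": 0,"dy": -0.015,"dz": 0,"twist": 0}
    - {"dx": 0,"dy": -0.028,"dz": 0.01,"twist": 0}
    - {"dx": 0,"dy": -0.028,"dz": 0.02,"twist": 0}
    - {"dx": 0,"dy": -0.028,"dz": 0.027,"twist": 0}
    - {"dx": 0,"dy": -0.028,"dz": 0.027,"twist": 0}

```text
t: 7.6
eef_pos: [595.6, 363.3, 26.2]
tcp_rot: [3.141, 0.002, -0.052]
ft_force: [0.7, -0.8, -6.0]
opening: 0.419
```

Emit:
carry_out:
  moves:
    - {"dx": 0,"dy": 0,"dz": 0.003,"twist": 0}
    - {"dx": 0,"dy": 0,"dz": 0.005,"twist": 0}
    - {"dx": 0,"dy": 0,"dz": 0.005,"twist": 0}

```text
t: 7.9
eef_pos: [595.9, 363.4, 24.2]
tcp_rot: [-3.141, 0.0, -0.053]
ft_force: [-7.1, -0.7, 8.0]
opening: 0.414
```

The tail touches at about z = 24. I move along the arc about the tail corner to level it.

Emit:
carry_out:
  moves:
    - {"dx": -0.003,"dy": 0,"dz": 0.002,"twist": 0}
    - {"dx": -0.006,"dy": 0,"dz": 0.004,"twist": 0}
    - {"dx": -0.009,"dy": 0,"dz": 0.007,"twist": 0}
    - {"dx": -0.009,"dy": 0,"dz": 0.007,"twist": 0}

```text
t: 8.3
eef_pos: [586.6, 363.7, 15.3]
tcp_rot: [3.141, 0.001, -0.053]
ft_force: [-4.8, -0.1, 0.8]
opening: 0.418
```

Emit:
carry_out:
  moves:
    - {"dx": -0.003,"dy": 0,"dz": 0.002,"twist": 0}
    - {"dx": -0.006,"dy": 0,"dz": 0.004,"twist": 0}
    - {"dx": -0.008,"dy": 0,"dz": 0.006,"twist": 0}
    - {"dx": -0.009,"dy": 0,"dz": 0.007,"twist": 0}
    - {"dx": -0.009,"dy": 0,"dz": 0.007,"twist": 0}

```text
t: 8.8
eef_pos: [578.2, 364.3, 8.3]
tcp_rot: [3.141, 0.0, -0.053]
ft_force: [0.4, 0.2, -4.8]
opening: 0.419
```

```bash
python3 -c "
from h import *
np.set_printoptions(precision=1,suppress=True)
go(586,363,8,-3);print(state()['moment'])
p,d=snap('scene','s4');P=pts('scene',d);crop('s4',370,530,180,340,4,'i')
"
```

```text
t8.80 pos [578.2 364.3   8.3] yaw -3.0 f [ 0.4  0.2 -4.8] op 0.419
move dx 0.0079 dy 0.0009 dz 0.0003 twist -0.0
[ 0.  -0.5 -0. ]
```

View pics/i.png

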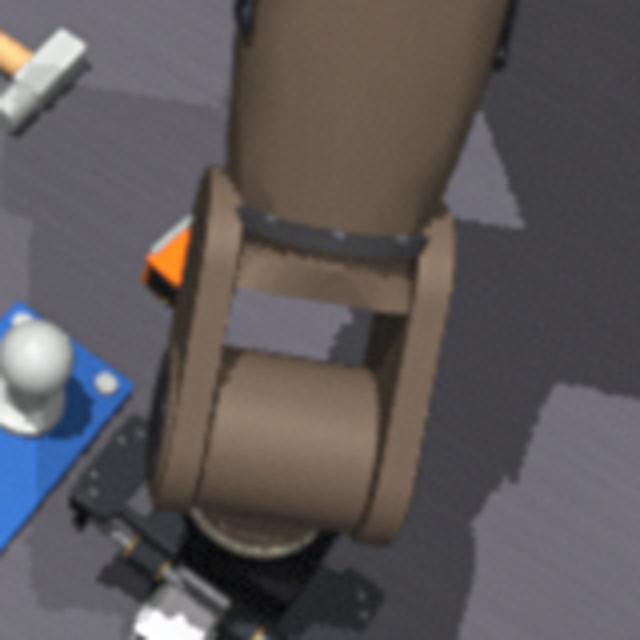

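Emit:
carry_out:
  moves:
    - {"dx": -0.001,"dy": 0,"dz": 0.001,"twist": 0}
    - {"dx": -0.001,"dy": 0,"dz": 0.002,"twist": 0}
    - {"dx": -0.001,"dy": 0,"dz": 0.002,"twist": 0}

```text
t: 9.15
eef_pos: [578.2, 364.4, 8.3]
tcp_rot: [-3.141, -0.002, -0.053]
ft_force: [0.4, -3.6, 9.3]
opening: 0.418
```

```bash
python3 -c "
from h import *
print(state()['moment'],state()['eef_pos'],state()['ft_force'])
np.set_printoptions(precision=1,suppress=True)
p,d=snap('top','t4');cv2.imwrite('pics/x.png',p[...,::-1])
P=pts('top',d);
H=cv2.cvtColor(p,cv2.COLOR_RGB2HSV);s=H[...,1]
for p_,n in((p,'top'),):
  m=(P[...,0]>380)&(P[...,0]<660)&(P[...,1]>320)&(P[...,1]<410)&(d>0)&(P[...,2]<120)&(P[...,2]>12)
  print(m.sum(), np.percentile(P[m],[2,50,98],axis=0))
p,d=snap('scene','s5');P=pts('scene',d);
m=(P[...,0]>380)&(P[...,0]<660)&(P[...,1]>320)&(P[...,1]<410)&(d>0)&(P[...,2]<120)&(P[...,2]>12)
print(m.sum(),np.percentile(P[m],[2,50,98],axis=0))
Q=P[m]; Q=Q[Q[:,0]>595]; print(np.c_[Q][::max(1,len(Q)//25)])
"
```

```text
[-0.94748622 -0.20702537  0.03835089] [578.16681171 364.38978897   8.25860219] [ 0.38461803 -3.62871327  9.29881203]
91 [[538.4 320.3  16. ]
 [565.6 323.6 105.4]
 [611.  345.3 115.6]]
634 [[571.1 322.7  16. ]
 [605.1 360.1  38.9]
 [621.8 404.3 113.3]]
[[598.5 320.5 110.8]
 [604.1 327.4 107. ]
 [611.6 324.  104.3]
 [603.4 340.8 107.4]
 [605.7 341.   99. ]
 [606.3 349.4 100.6]
 [605.2 364.7 103.6]
 [602.6 374.7 100.7]
 [604.3 343.2  35.7]
 [603.6 350.7  39.9]
 [603.9 349.6  31.1]
 [612.7 345.2  36.5]
 [606.2 396.2 111.7]
 [614.8 386.1 106.8]
 [609.1 357.8  35.3]
 [607.6 400.4 108.4]
 [602.7 373.2  40.2]
 [619.7 348.1  28.2]
 [614.2 391.3  93.4]
 [614.  363.7  35. ]
 [606.5 409.6 100.8]
 [614.1 397.5  89.7]
 [608.7 380.2  37.2]
 [610.6 383.6  40.4]
 [619.5 373.9  28.8]]
```

z has stopped at 8.3 with the force rising, and the tail top reads about 36 mm, so the coupler lies flat. I release and retreat to look.

Emit:
carry_out:
  moves:
    - {"dx": 0,"dy": 0,"dz": -0.001,"twist": 0}
    - {"dx": 0,"dy": 0,"dz": -0.002,"twist": 0}
    - {"dx": 0,"dy": 0,"dz": -0.002,"twist": 0}
    - {"dx": 0,"dy": 0,"dz": -0.002,"twist": 0}
    - {"dx": 0,"dy": 0,"dz": -0.002,"twist": 0}
  grip: 0.0951

```text
t: 9.75
eef_pos: [577.1, 364.4, 8.4]
tcp_rot: [3.141, 0.0, -0.053]
ft_force: [0.1, 0.4, -0.2]
opening: 0.785
```

Emit:
carry_out:
  moves:
    - {"dx": 0,"dy": 0,"dz": 0,"twist": 0}
    - {"dx": 0,"dy": 0,"dz": -0.03,"twist": 0}
    - {"dx": 0,"dy": 0,"dz": -0.08,"twist": 0}
    - {"dx": 0,"dy": 0,"dz": -0.13,"twist": 0}
    - {"dx": 0,"dy": 0,"dz": -0.17,"twist": 0}

```text
t: 10.25
eef_pos: [577.4, 364.5, 181.5]
tcp_rot: [-3.141, -0.002, -0.053]
ft_force: [0.2, -0.8, -0.3]
opening: 0.999
```

Emit:
carry_out:
  moves:
    - {"dx": 0.03,"dy": -0.03,"dz": -0.02,"twist": 0}
    - {"dx": 0.06,"dy": -0.07,"dz": -0.02,"twist": 0}
    - {"dx": 0.1,"dy": -0.11,"dz": -0.02,"twist": 0}
    - {"dx": 0.13,"dy": -0.15,"dz": -0.02,"twist": 0}
    - {"dx": 0.13,"dy": -0.15,"dz": -0.02,"twist": 0}

```text
t: 10.75
eef_pos: [716.4, 510.1, 195.4]
tcp_rot: [3.141, 0.001, -0.052]
ft_force: [-1.7, -0.5, -0.7]
opening: 1.0
```

```bash
python3 -c "
from h import *
snap('top','t6');snap('scene','s6')
crop('t6',100,300,80,240,2,'j');crop('s6',330,530,160,320,2,'k')
cv2.imwrite('pics/jk.png',np.hstack([cv2.imread('pics/j.png'),cv2.imread('pics/k.png')]))"
```

```text
(no output)
```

View pics/jk.png

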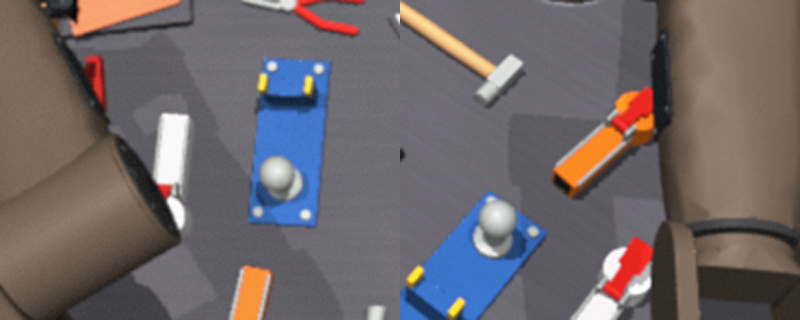

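The coupler lies flat on the bench, tail at about (172,118) and cup at about (172,215) in the left half, with the lever still raised. Next I measure its pose.

Run:
```python
from h import *
np.set_printoptions(precision=1,suppress=True)
for n,t in(('top','t6'),('scene','s6')):
    z=np.load(f'pics/{t}.npz');d=z['d'];P=pts(n,d);s=cv2.cvtColor(z['p'],cv2.COLOR_RGB2HSV)
    x,y,h=np.moveaxis(P,-1,0); b=(d>0)&(x>380)&(x<660)&(y>300)&(y<430)
    m=b&(abs(h-36)<5)&(s[...,1]<45); 
    Q=P[m]; Q=Q[Q[:,0]>500] ; print(n,len(Q),'tailx',np.percentile(Q[:,0],[90,97,100]))
    for lo in range(500,640,15):
        q=Q[(Q[:,0]>=lo)&(Q[:,0]<lo+15)]
        if len(q)>5: print(lo,len(q),np.percentile(q[:,1],[3,97]),q[:,1].mean(),q[:,2].mean())
    m=b&(abs(h-45)<3.5)&(s[...,1]<45)&(x<520); q=P[m]; print('cup',len(q),np.percentile(q,[3,97],axis=0),cv2.minEnclosingCircle(q[:,:2].astype(np.float32)))
    m=b&((s[...,0]<8)|(s[...,0]>172))&(s[...,1]>150)&(h>40); print('lever',np.percentile(P[m],[3,50,97],axis=0) if m.any() else 0)
```

```text
top 478 tailx [609.1 616.1 620.1]
500 8 [344.1 359.3] 348.71958934089287 36.893240043699834
515 59 [344.6 386.8] 366.2630972396893 35.929797515287405
530 69 [343.2 386.5] 364.5740722465746 36.27113930600876
545 71 [344.3 388.3] 366.06072077724883 35.53331938533382
560 65 [344.1 385.7] 364.9211997663987 36.47395294937295
575 70 [342.5 386.5] 364.6898315322759 35.94408407896435
590 72 [340.7 384.8] 363.3237712931685 35.983317150094734
605 63 [341.  383.1] 363.0968207428772 36.300116779173784
cup 55 [[454.8 337.5  41.9]
 [507.9 361.6  48.3]] ((484.10601806640625, 357.6289978027344), 38.069053649902344)
lever [[494.  304.   55.9]
 [504.8 358.9  62.8]
 [521.3 370.4 500. ]]
scene 718 tailx [611.5 619.1 623. ]
500 34 [348.6 388.1] 368.5629295809768 35.41277647207493
515 95 [345.4 386.8] 366.2462050084119 36.35333574057777
530 93 [344.3 385.2] 365.24250259275226 35.49167285326894
545 100 [343.3 385.5] 364.28955238647666 35.912206851256045
560 87 [343.5 385.3] 363.9725006795886 35.986937463398796
575 96 [341.8 384. ] 363.43508016120586 35.454474885284476
590 97 [340.7 383.1] 362.0897269648358 36.14574969019477
605 104 [341.2 382. ] 361.01033652381625 35.77655920718216
620 12 [350.8 376.6] 365.44640510755585 35.29699206878099
cup 161 [[445.3 339.5  41.9]
 [509.3 397.2  48.2]] ((479.2330627441406, 366.8857421875), 41.215274810791016)
lever [[450.8 325.2  52.3]
 [476.5 368.2  81.1]
 [528.6 383.  484.9]]
```

```bash
python3 -c "
from h import *
go(540.6,365.8,150,-3)"
```

```text
t10.85 pos [715.1 508.3 195.9] yaw -3.0 f [-1.  -0.6  0.1] op 0.999
move dx -0.1669 dy 0.1514 dz 0.0459 twist 0.0
```

Emit:
carry_out:
  moves:
    - {"dx": -0.035,"dy": 0.032,"dz": 0,"twist": 0}
    - {"dx": -0.07,"dy": 0.064,"dz": 0,"twist": 0}
    - {"dx": -0.105,"dy": 0.096,"dz": 0,"twist": 0}
    - {"dx": -0.14,"dy": 0.126,"dz": 0,"twist": 0}
    - {"dx": -0.167,"dy": 0.151,"dz": 0,"twist": 0}

```text
t: 11.35
eef_pos: [537.1, 363.0, 199.6]
tcp_rot: [-3.142, -0.0, -0.053]
ft_force: [1.0, 0.7, 0.3]
opening: 0.999
```

Emit:
carry_out:
  moves:
    - {"dx": 0,"dy": 0,"dz": 0.02,"twist": 0}
    - {"dx": 0,"dy": 0,"dz": 0.06,"twist": 0}
    - {"dx": 0,"dy": 0,"dz": 0.1,"twist": 0}
    - {"dx": 0,"dy": 0,"dz": 0.12,"twist": 0}
    - {"dx": 0,"dy": 0,"dz": 0.12,"twist": 0}

```text
t: 11.85
eef_pos: [538.3, 363.8, 76.6]
tcp_rot: [3.139, 0.004, -0.053]
ft_force: [-0.7, 0.6, 1.3]
opening: 0.997
```

```bash
python3 -c "
from h import *
go(540.6,365.8,5,-3)"
```

```text
t11.85 pos [538.3 363.8  76.6] yaw -3.0 f [-0.7  0.6  1.3] op 0.997
move dx 0.0022 dy -0.0021 dz 0.0716 twist -0.0
```

Emit:
carry_out:
  moves:
    - {"dx": 0.002,"dy": -0.002,"dz": 0.02,"twist": 0}
    - {"dx": 0.002,"dy": -0.002,"dz": 0.045,"twist": 0}
    - {"dx": 0.002,"dy": -0.002,"dz": 0.06,"twist": 0}
    - {"dx": 0.002,"dy": -0.002,"dz": 0.067,"twist": 0}
    - {"dx": 0.002,"dy": -0.002,"dz": 0.07,"twist": 0}

```text
t: 12.35
eef_pos: [542.5, 367.2, 9.1]
tcp_rot: [-3.141, -0.0, -0.053]
ft_force: [0.5, 0.3, 1.0]
opening: 1.002
```

Emit:
carry_out:
  moves:
    - {"dx": 0,"dy": 0,"dz": 0,"twist": 0}
    - {"dx": 0,"dy": 0,"dz": 0,"twist": 0}
    - {"dx": 0,"dy": 0,"dz": 0,"twist": 0}
    - {"dx": 0,"dy": 0,"dz": 0,"twist": 0}
    - {"dx": 0,"dy": 0,"dz": 0,"twist": 0}
  grip: 0

```text
t: 12.85
eef_pos: [542.5, 367.3, 8.9]
tcp_rot: [-3.141, -0.0, -0.053]
ft_force: [0.1, -0.8, -0.3]
opening: 0.637
```

Emit:
carry_out:
  moves:
    - {"dx": 0,"dy": 0,"dz": 0,"twist": 0}
    - {"dx": 0,"dy": 0,"dz": 0,"twist": 0}
    - {"dx": 0,"dy": 0,"dz": 0,"twist": 0}
    - {"dx": 0,"dy": 0,"dz": 0,"twist": 0}
    - {"dx": 0,"dy": 0,"dz": 0,"twist": 0}

```text
t: 13.35
eef_pos: [542.3, 367.1, 8.6]
tcp_rot: [3.141, 0.0, -0.053]
ft_force: [-0.1, -2.8, 0.8]
opening: 0.418
```

```bash
python3 -c "
from h import *
go(540.6,365.8,5,-3)"
```

```text
t13.35 pos [542.3 367.1   8.6] yaw -3.0 f [-0.1 -2.8  0.8] op 0.418
move dx -0.0017 dy 0.0014 dz 0.0036 twist -0.0
```

Emit:
carry_out:
  moves:
    - {"dx": 0,"dy": 0,"dz": -0.01,"twist": 0}
    - {"dx": 0,"dy": 0,"dz": -0.04,"twist": 0}
    - {"dx": 0,"dy": 0,"dz": -0.085,"twist": 0}
    - {"dx": 0,"dy": 0,"dz": -0.13,"twist": 0}
    - {"dx": 0,"dy": 0,"dz": -0.15,"twist": 0}

```text
t: 13.85
eef_pos: [543.1, 367.9, 163.1]
tcp_rot: [-3.139, -0.004, -0.052]
ft_force: [-0.0, 0.7, -6.1]
opening: 0.414
```

Emit:
carry_out:
  moves:
    - {"dx": 0.006,"dy": 0.02,"dz": 0,"twist": 0}
    - {"dx": 0.02,"dy": 0.055,"dz": 0,"twist": 0}
    - {"dx": 0.035,"dy": 0.095,"dz": 0,"twist": 0}
    - {"dx": 0.05,"dy": 0.13,"dz": 0,"twist": 0}
    - {"dx": 0.062,"dy": 0.155,"dz": 0,"twist": 0}

```text
t: 14.35
eef_pos: [596.3, 207.1, 158.7]
tcp_rot: [3.141, 0.001, -0.054]
ft_force: [0.1, -0.0, -6.0]
opening: 0.418
```

Emit:
carry_out:
  moves:
    - {"dx": 0.004,"dy": 0.012,"dz": 0,"twist": 0}
    - {"dx": 0.004,"dy": 0.012,"dz": 0,"twist": 0}
    - {"dx": 0.004,"dy": 0.012,"dz": 0,"twist": 0}

```text
t: 14.65
eef_pos: [599.1, 197.6, 158.6]
tcp_rot: [-3.141, 0.001, -0.053]
ft_force: [-0.5, 0.4, -6.0]
opening: 0.421
```

```bash
python3 -c "
from h import *
go(599.1,195.7,150,-3)
snap('top','t7');snap('scene','s7')
crop('t7',180,300,90,220,3,'j');crop('s7',300,440,190,350,3,'k')
a=cv2.imread('pics/j.png');b=cv2.imread('pics/k.png');a=cv2.copyMakeBorder(a,0,b.shape[0]-a.shape[0],0,0,0)
cv2.imwrite('pics/jk2.png',np.hstack([a,b]))"
```

```text
t14.65 pos [599.1 197.6 158.6] yaw -3.0 f [-0.5  0.4 -6. ] op 0.421
move dx 0.0001 dy 0.0019 dz 0.0086 twist -0.0
```

View pics/jk2.png

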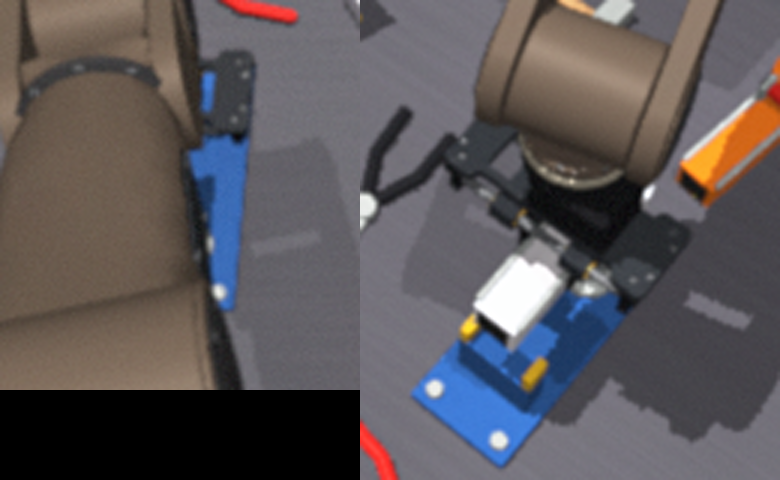

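The tail sits over the saddle between the lugs, at about (520,300) in the right half. I measure its level, y and end position against the TCP.

Run:
```python
from h import *
np.set_printoptions(precision=1,suppress=True)
z=np.load('pics/s7.npz');d=z['d'];P=pts('scene',d);s=cv2.cvtColor(z['p'],cv2.COLOR_RGB2HSV)
b=np.zeros(d.shape,bool);b[265:310,330:375]=1
x,y,h=np.moveaxis(P,-1,0); m=b&(d>0)&(s[...,1]<45)&(s[...,2]>150)&(h>150)
Q=P[m];print(len(Q),Q.min(0),Q.max(0))
c=np.linalg.lstsq(np.c_[Q[:,:2],np.ones(len(Q))],Q[:,2],rcond=None)[0];print('slopes deg',np.degrees(c[:2]),Q[:,2].mean(), Q[:,0].mean())
print('tail',np.percentile(Q[:,0],[95,99]))
for lo in range(610,690,10):
    q=Q[(Q[:,0]>=lo)&(Q[:,0]<lo+10)]
    if len(q)>5: print(lo,len(q),np.percentile(q[:,1],[4,96]),q[:,1].mean(),q[:,2].mean())
```

```text
496 [602.8 170.8 173.8] [679.1 217.4 192.4]
slopes deg [ 0.4 -0.5] 185.947429998076 646.7424966978263
tail [675.7 677.7]
610 28 [183.3 209.1] 197.79425326356272 185.01832877632768
620 69 [177.1 215.5] 196.51140633775273 185.94075869700197
630 75 [174.7 215.7] 194.72542504613347 185.76082261615431
640 78 [174.7 215.7] 194.61962533101354 186.59271875703
650 83 [173.4 214.7] 194.25817462344853 185.96660060560444
660 79 [174.6 214.5] 194.0470637813228 186.2752742917995
670 69 [175.4 212.7] 195.09248142959802 185.5740135777354
```

Level and consistent: the tail end reads 677.5 against a predicted 677.3. I lower to just above the ball.

Emit:
carry_out:
  moves:
    - {"dx": 0,"dy": 0.002,"dz": 0.01,"twist": 0}
    - {"dx": 0,"dy": 0.002,"dz": 0.025,"twist": 0}
    - {"dx": 0,"dy": 0.002,"dz": 0.038,"twist": 0}
    - {"dx": 0,"dy": 0.002,"dz": 0.043,"twist": 0}
    - {"dx": 0,"dy": 0.002,"dz": 0.043,"twist": 0}

```text
t: 15.25
eef_pos: [599.0, 195.2, 114.5]
tcp_rot: [3.141, 0.002, -0.052]
ft_force: [0.5, 0.4, -6.0]
opening: 0.42
```

```bash
python3 -c "
from h import *
go(599.1,195.7,73,-3)"
```

```text
t15.25 pos [599.  195.2 114.5] yaw -3.0 f [ 0.5  0.4 -6. ] op 0.420
move dx 0.0001 dy -0.0006 dz 0.0415 twist 0.0
```

Emit:
carry_out:
  moves:
    - {"dx": 0,"dy": 0,"dz": 0.004,"twist": 0}
    - {"dx": 0,"dy": 0,"dz": 0.008,"twist": 0}
    - {"dx": 0,"dy": 0,"dz": 0.012,"twist": 0}
    - {"dx": 0,"dy": 0,"dz": 0.016,"twist": 0}

```text
t: 15.65
eef_pos: [599.4, 195.0, 99.5]
tcp_rot: [3.142, -0.0, -0.053]
ft_force: [-0.5, -0.2, -6.7]
opening: 0.419
```

Emit:
carry_out:
  moves:
    - {"dx": 0,"dy": 0,"dz": 0.004,"twist": 0}
    - {"dx": 0,"dy": 0,"dz": 0.008,"twist": 0}
    - {"dx": 0,"dy": 0,"dz": 0.012,"twist": 0}

```text
t: 15.95
eef_pos: [599.4, 195.0, 87.3]
tcp_rot: [3.141, -0.0, -0.053]
ft_force: [-0.0, 0.1, -6.5]
opening: 0.418
```

No contact force, so it is well centred. I continue to the seat.

Emit:
carry_out:
  moves:
    - {"dx": 0,"dy": 0,"dz": 0.004,"twist": 0}
    - {"dx": 0,"dy": 0,"dz": 0.008,"twist": 0}
    - {"dx": 0,"dy": 0,"dz": 0.011,"twist": 0}
    - {"dx": 0,"dy": 0,"dz": 0.011,"twist": 0}

```text
t: 16.35
eef_pos: [599.2, 195.0, 76.1]
tcp_rot: [3.141, 0.001, -0.053]
ft_force: [0.3, 0.4, -6.1]
opening: 0.422
```

Emit:
carry_out:
  moves:
    - {"dx": 0,"dy": 0,"dz": 0.002,"twist": 0}
    - {"dx": 0,"dy": 0,"dz": 0.004,"twist": 0}
    - {"dx": 0,"dy": 0,"dz": 0.004,"twist": 0}

```text
t: 16.65
eef_pos: [599.5, 195.0, 72.6]
tcp_rot: [3.142, -0.0, -0.053]
ft_force: [0.1, -0.5, -6.4]
opening: 0.415
```

Emit:
carry_out:
  moves:
    - {"dx": 0,"dy": 0,"dz": 0.001,"twist": 0}
    - {"dx": 0,"dy": 0,"dz": 0.002,"twist": 0}
    - {"dx": 0,"dy": 0,"dz": 0.002,"twist": 0}

```text
t: 16.95
eef_pos: [599.5, 195.0, 72.4]
tcp_rot: [-3.141, -0.001, -0.053]
ft_force: [-5.4, -2.3, 12.6]
opening: 0.421
```

Seated: z has stopped at 72.4 with the force up to 12.6. I release and retreat.

Emit:
carry_out:
  moves:
    - {"dx": 0,"dy": 0,"dz": -0.001,"twist": 0}
    - {"dx": 0,"dy": 0,"dz": -0.002,"twist": 0}
    - {"dx": 0,"dy": 0,"dz": -0.002,"twist": 0}
    - {"dx": 0,"dy": 0,"dz": -0.002,"twist": 0}
    - {"dx": 0,"dy": 0,"dz": -0.002,"twist": 0}
  grip: 0.0951

```text
t: 17.45
eef_pos: [599.4, 195.0, 72.5]
tcp_rot: [3.141, 0.0, -0.053]
ft_force: [0.3, -0.2, 0.8]
opening: 0.785
```

Emit:
carry_out:
  moves:
    - {"dx": 0,"dy": 0,"dz": 0,"twist": 0}
    - {"dx": 0,"dy": 0,"dz": 0,"twist": 0}
    - {"dx": 0,"dy": 0,"dz": -0.02,"twist": 0}
    - {"dx": 0,"dy": 0,"dz": -0.06,"twist": 0}
    - {"dx": 0,"dy": 0,"dz": -0.1,"twist": 0}

```text
t: 17.95
eef_pos: [599.0, 194.9, 173.2]
tcp_rot: [3.141, 0.002, -0.053]
ft_force: [0.6, 0.2, 0.6]
opening: 1.0
```

Emit:
carry_out:
  moves:
    - {"dx": 0.03,"dy": 0,"dz": -0.03,"twist": 0}
    - {"dx": 0.08,"dy": 0,"dz": -0.06,"twist": 0}
    - {"dx": 0.13,"dy": 0,"dz": -0.06,"twist": 0}
    - {"dx": 0.17,"dy": 0,"dz": -0.06,"twist": 0}
    - {"dx": 0.17,"dy": 0,"dz": -0.06,"twist": 0}
  grip: 0

```text
t: 18.45
eef_pos: [773.0, 184.8, 230.0]
tcp_rot: [3.141, 0.0, -0.054]
ft_force: [-0.4, 0.5, -1.2]
opening: 0.637
```

Run:
```python
from h import *
np.set_printoptions(precision=1,suppress=True)
s=state();print(s['t'],s['eef_pos'],s['opening'])
p,d=snap('scene','s8');P=pts('scene',d);H=cv2.cvtColor(p,cv2.COLOR_RGB2HSV)
crop('s8',320,440,200,350,4,'l')
x,y,h=np.moveaxis(P,-1,0);b=(d>0)&(x>440)&(x<700)&(y>140)&(y<250)
m=b&(H[...,1]<45)&(abs(h-100)<4)&(x>560);Q=P[m];print('tongue',len(Q),np.percentile(Q,[3,50,97],axis=0))
if len(Q)>20:
  c=np.linalg.lstsq(np.c_[Q[:,:2],np.ones(len(Q))],Q[:,2],rcond=None)[0];print('slopes',c[:2])
m=b&((H[...,0]<8)|(H[...,0]>172))&(H[...,1]>150)&(h>100)&(h<200);Q=P[m];print('lever',len(Q))
print(Q[np.argsort(Q[:,0])][::max(1,len(Q)//14)])
```

```text
18.45 [773.  184.8 230. ] 0.6370498210179032
tongue 476 [[568.7 176.1  96.3]
 [609.7 194.7  99.7]
 [652.  215.1 103.5]]
slopes [0. 0.]
lever 316
[[506.6 190.9 166. ]
 [510.1 196.6 162.2]
 [513.9 196.1 162.1]
 [517.5 208.2 155. ]
 [520.4 196.  150.6]
 [524.  207.5 148.2]
 [528.2 204.  150.7]
 [531.7 211.1 137.4]
 [535.  189.4 138.6]
 [540.3 196.4 133.4]
 [546.4 206.4 133.2]
 [552.8 202.4 127.5]
 [558.  200.5 122.3]
 [564.9 190.3 121.1]
 [569.9 205.6 120.3]]
```

View pics/l.png

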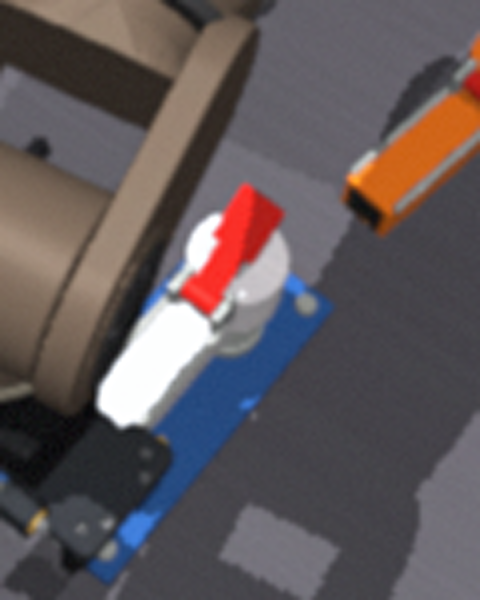

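The coupler is seated: the tongue top reads 99.7 mm (100 expected) with slopes of about 0, and the red lever is still up at about 0.7 rad. I close the fingers and press on the lever, following its arc.

```bash
python3 -c "
from h import *
go(536,198.6,230,-3)"
```

```text
t18.50 pos [770.6 185.3 230.1] yaw -3.1 f [ 0.7  0.4 -0.6] op 0.596
move dx -0.2350 dy -0.0006 dz 0.0001 twist -0.1
```

Emit:
carry_out:
  moves:
    - {"dx": -0.03,"dy": 0,"dz": 0,"twist": 0}
    - {"dx": -0.08,"dy": 0,"dz": 0,"twist": 0}
    - {"dx": -0.13,"dy": 0,"dz": 0,"twist": 0}
    - {"dx": -0.18,"dy": 0,"dz": 0,"twist": 0}
    - {"dx": -0.22,"dy": 0,"dz": 0,"twist": 0}
  grip: 0

```text
t: 19.0
eef_pos: [545.3, 197.7, 233.0]
tcp_rot: [3.142, 0.0, -0.052]
ft_force: [0.9, 0.2, 0.4]
opening: 0.171
```

Emit:
carry_out:
  moves:
    - {"dx": -0.015,"dy": 0,"dz": 0,"twist": 0}
    - {"dx": -0.015,"dy": 0,"dz": 0.01,"twist": 0}
    - {"dx": -0.015,"dy": 0,"dz": 0.03,"twist": 0}
    - {"dx": -0.015,"dy": 0,"dz": 0.045,"twist": 0}
    - {"dx": -0.015,"dy": 0,"dz": 0.045,"twist": 0}

```text
t: 19.5
eef_pos: [533.7, 198.1, 185.4]
tcp_rot: [3.14, 0.003, -0.053]
ft_force: [-1.0, -0.4, -0.0]
opening: 0.002
```

```bash
python3 -c "
from h import *
go(536,198.6,152,-3)"
```

```text
t19.50 pos [533.7 198.1 185.4] yaw -3.0 f [-1.  -0.4 -0. ] op 0.002
move dx 0.0023 dy -0.0006 dz 0.0334 twist -0.0
```

Emit:
carry_out:
  moves:
    - {"dx": 0.002,"dy": 0,"dz": 0.015,"twist": 0}
    - {"dx": 0.002,"dy": 0,"dz": 0.025,"twist": 0}
    - {"dx": 0.002,"dy": 0,"dz": 0.032,"twist": 0}
    - {"dx": 0.002,"dy": 0,"dz": 0.034,"twist": 0}

```text
t: 19.9
eef_pos: [536.3, 198.2, 153.0]
tcp_rot: [3.141, 0.001, -0.053]
ft_force: [-0.4, 0.0, -1.0]
opening: 0.007
```

Emit:
carry_out:
  moves:
    - {"dx": -0.003,"dy": 0,"dz": 0.004,"twist": 0}
    - {"dx": -0.005,"dy": 0,"dz": 0.007,"twist": 0}
    - {"dx": -0.006,"dy": 0,"dz": 0.009,"twist": 0}

```text
t: 20.2
eef_pos: [530.5, 198.7, 145.1]
tcp_rot: [-3.141, -0.001, -0.053]
ft_force: [-0.7, -1.1, 6.7]
opening: 0.004
```

Emit:
carry_out:
  moves:
    - {"dx": -0.002,"dy": 0,"dz": 0.004,"twist": 0}
    - {"dx": -0.003,"dy": 0,"dz": 0.008,"twist": 0}
    - {"dx": -0.005,"dy": 0,"dz": 0.012,"twist": 0}
    - {"dx": -0.006,"dy": 0,"dz": 0.016,"twist": 0}

```text
t: 20.6
eef_pos: [524.2, 199.1, 129.0]
tcp_rot: [-3.141, -0.0, -0.053]
ft_force: [-0.8, -0.3, 5.5]
opening: 0.001
```

Emit:
carry_out:
  moves:
    - {"dx": -0.001,"dy": 0,"dz": 0.004,"twist": 0}
    - {"dx": -0.001,"dy": 0,"dz": 0.007,"twist": 0}
    - {"dx": -0.001,"dy": 0,"dz": 0.01,"twist": 0}
    - {"dx": -0.001,"dy": 0,"dz": 0.01,"twist": 0}

```text
t: 21.0
eef_pos: [522.6, 199.1, 118.9]
tcp_rot: [3.141, 0.001, -0.053]
ft_force: [-4.3, 0.4, 6.9]
opening: 0.003
```

Emit:
carry_out:
  moves:
    - {"dx": 0,"dy": 0,"dz": 0.001,"twist": 0}
    - {"dx": 0,"dy": 0,"dz": 0.002,"twist": 0}
    - {"dx": 0,"dy": 0,"dz": 0.002,"twist": 0}
    - {"dx": 0,"dy": 0,"dz": 0.002,"twist": 0}

```text
t: 21.4
eef_pos: [522.7, 199.2, 118.5]
tcp_rot: [-3.141, 0.0, -0.052]
ft_force: [-10.2, -1.6, 24.9]
opening: 0.001
```

The lever is at its hard stop: z = 118.5 with 25 N. I retreat and verify.

Emit:
carry_out:
  moves:
    - {"dx": 0,"dy": 0,"dz": -0.003,"twist": 0}
    - {"dx": 0,"dy": 0,"dz": -0.01,"twist": 0}
    - {"dx": 0,"dy": 0,"dz": -0.04,"twist": 0}
    - {"dx": 0,"dy": 0,"dz": -0.08,"twist": 0}
    - {"dx": 0,"dy": 0,"dz": -0.12,"twist": 0}

```text
t: 21.9
eef_pos: [523.2, 199.0, 237.9]
tcp_rot: [3.141, 0.001, -0.053]
ft_force: [0.5, -0.0, -0.1]
opening: 0.007
```

Emit:
carry_out:
  moves:
    - {"dx": 0.03,"dy": 0.03,"dz": 0,"twist": 0}
    - {"dx": 0.06,"dy": 0.07,"dz": 0,"twist": 0}
    - {"dx": 0.09,"dy": 0.11,"dz": 0,"twist": 0}
    - {"dx": 0.12,"dy": 0.15,"dz": 0,"twist": 0}
    - {"dx": 0.12,"dy": 0.15,"dz": 0,"twist": 0}

```text
t: 22.4
eef_pos: [637.7, 38.2, 236.0]
tcp_rot: [3.141, -0.0, -0.057]
ft_force: [-0.7, 0.1, -0.9]
opening: 0.003
```

Run:
```python
from h import *
np.set_printoptions(precision=1,suppress=True)
s=state();print(s['t'],s['eef_pos'],s['ft_force'])
p,d=snap('scene','s9');P=pts('scene',d);H=cv2.cvtColor(p,cv2.COLOR_RGB2HSV)
x,y,h=np.moveaxis(P,-1,0);b=(d>0)&(x>440)&(x<700)&(y>140)&(y<250)
m=b&(H[...,1]<45)&(abs(h-100)<4)&(x>560);Q=P[m];print('tongue',len(Q),np.percentile(Q,[3,50,97],axis=0))
m=b&((H[...,0]<8)|(H[...,0]>172))&(H[...,1]>150)&(h>105)&(h<200);Q=P[m];print('lever',len(Q),np.percentile(Q,[3,50,97],axis=0))
c=np.polyfit(Q[:,0],Q[:,2],1) ;print('slope %.3f'%c[0])
crop('s9',290,450,200,350,4,'n')
```

```text
22.4 [637.7  38.2 236. ] [-0.7  0.1 -0.9]
tongue 649 [[570.4 172.2  96.4]
 [627.4 192.7  99.7]
 [675.5 214.6 103.6]]
lever 281 [[490.3 186.  114.2]
 [522.5 198.2 118.8]
 [569.3 212.8 124.3]]
slope 0.036
```

View pics/n.png

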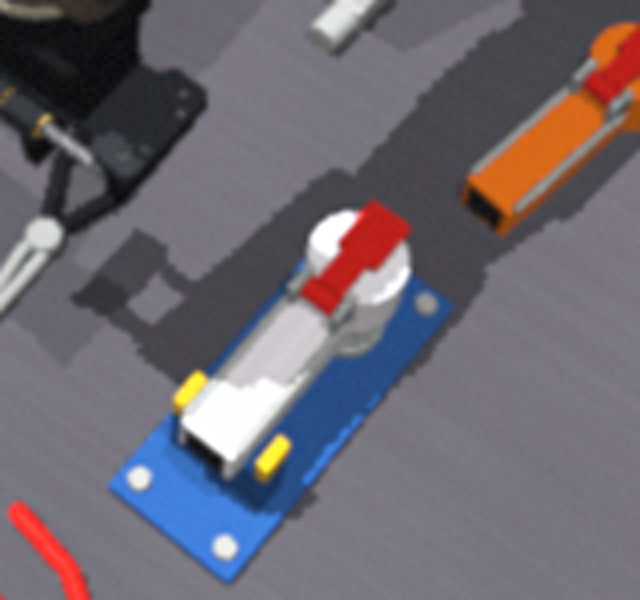

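The view shows the coupler seated, its tail between the yellow lugs at about (215,440), and the lever flat over the cup at (360,255). The robot is clear, so I hand in the job.

```bash
python3 -c "
from cell import *
print(job_done())"
```

```text
the job is handed in; nothing more can be done
None
```

The coupler is seated on the hitch ball and latched, and I handed the job in with the robot clear at 22.4 s of the 56 s allowed. `job_done()` gave no verdict, so this rests on my own checks.

- **Moves:** I took the aluminium coupler off the rack and set it level on a free patch of bench, because the tool can only point straight down. I then regripped it, lowered it onto the ball, released it and pressed the lever down along its arc.
- **Seating:** After release the tongue top measured 99.7 mm (100 expected) and level, with the lever still up at about 0.7 rad. The last picture shows the tail between the yellow lugs.
- **Latch:** The lever stopped hard at 118.5 mm under 25 N. Afterwards its face measured 118.8 mm (119 expected).
- **Small disagreement:** A rough line fit to the lever's depth points gave a slope of 0.036. The fit took in side-face points and is still within the limit.
- **Not checked:** I did not measure whether the bench tools moved. The arm stayed well above them on the way and I saw no sign of contact. The coupler spent about 5 s resting on the bench during the regrip.

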